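# Shake the brass tag out of the draw box

## Robot

A 6-joint arm with a two-finger parallel gripper is mounted at the origin on a cart in front of the work surface, level with it; the furniture and walls round the work are solid. World frame = base frame: x ahead of the robot, y to its left, z up, the work surface at z = 0. Lengths are in m, angles in rad, forces in N, time in s.
With the tool pointing down it reaches from about 0.275 to 0.725 m from the base axis. Payload 5.6 kg.
Tool frame: the origin (TCP) lies at the very end of the fingers, on their centre line; the grasp point (between the pads) lies bot.grip_depth behind it (bot.grip_depth is the distance from the TCP to the grasp point, in m); z points along the fingers, y is the line along which they close (so a half turn about z gives the same grasp; the last joint's range is limited). The gripper opens to 85 mm and grips with 20 to 120 N. Pads are 22 mm wide; open, the fingers measure 114 mm over their backs; the gripper's body (76 mm by 85 mm) begins 54 mm behind the grasp point. The pads swing forward as they close: fully open they stand 13 mm farther back than shut.
Start: joints at [-0.92, 0.255, 0.108, 0, -1.424, -0.285], TCP at [0.197, -0.514, 0.231] pointing down, gripper open.
Joint ranges: [-2.95, 2.95], [-1.21, 1.97], [-1.09, 1.5], [-2.87, 1.71], [-2.94, -0.07], [-3.05, 3.05]. Speed limits (rad/s): [2.57, 2.57, 3.14, 3.14, 3.14, 3.14].

## Interface

Orientations are given as a unit quaternion [x, y, z, w].
In Python, from workcell import telemetry, eyes, hand_in, bot gives the robot as it stands. The module is installed in compiled form; this text tells all that it offers.
- The arm moves only by the tool step_arm, never from a script. Its argument "rows" is a list of rows, each a list of 3 entries, a list of its own where there are three numbers: the shift along the tool's x, y, z in mm, then the turn, a rotation vector about the tool's x, y, z in rad, then the gripper command: -1 is shut, 1 is fully open, values between are in proportion. A call has 1 to 10 rows; each row shifts and turns the commanded pose from where the row before left it, along the tool's axes as they then stand; what a row does not reach is not made up. A row lasts 1/12 s, in which the tool goes at most 41.7 mm and 7.16 degrees, less where a joint would pass 70% of its speed; a pose out of reach is approached as far as the arm can. A call with a gripper value outside its range is refused whole. The fingers move at their own pace and stop on an object; "force" is the grip in N (left out, the last holds). Time passes only in rows, so rows that do not move let the fingers close. It gives the time, the measured TCP pose, the force, the opening and the grip force at its end, in the units of the state.
- telemetry.sense(): the state, without advancing time (a new reading comes with each control period).
- eyes.grab_frame(name): name is "scene" or "top" or "wrist"; returns a dict with "frame" (480x640x3 uint8, red, green, blue), "depth" (480x640 float32, m along the optical axis (not along the pixel's ray), 0 where there is no reading), "fx", "fy", "cx", "cy" (pixels), "rvec" (rotation vector, rad) and "tvec" (3), from world to camera coordinates, as OpenCV has them. Camera axes: x right, y down, z forward; pixel columns grow to the right and rows downward; lengths in m; the calibration is good to about 2 mm. The wrist camera is an equidistant fisheye: a pixel r from the principal point sees the ray r / f radians off the axis. A picture is of the moment at which its call begins.
- hand_in(): hands the job in; it is judged then, once.
Trained networks look in the newest picture that a camera, given by its name, has taken for a name from the list of things; names that differ only in an ending like _2 or _b are one class to them, and where a whole thing is asked for, a point or a joint stands for the part that bears it (a point fixed in the world has none). Each returns a list of dicts, best first, with "score" (0 to 1); they miss things now and then, are a little off and sometimes report something else, mostly with a low value. They report only what shows in the picture. A call takes as long as a camera call.
- eyes.look_for(target, camera): "location" ([x, y, z] in m, in the coordinates of the camera as it stood for that picture, good to about 4 mm: the middle of the surface that is visible of it).
- eyes.masks_of(target, camera): "pixels" (480x640 bool, what is visible of it).
The state is a dict: "t": time; "q": joint angles; "joint_velocities": joint speeds; "effort": joint torques, N m; "position": TCP position; "ee_rot": TCP orientation; "force": force on the tool from outside, world axes, zero at the start; "wrist_torque": the same for the moment, N m; "finger_gap": finger opening in m; "grasp_force": force on a finger pad.
Only numpy, scipy, OpenCV 4.12 (cv2) and the standard library are available. Lean on these libraries where they do the work, as an engineer would, in place of code of your own. Each camera call takes 0.05 s, during which the arm holds its last target. There are 200 camera calls.

## Task

One brass tag is left in the clear draw box, which leans in its wooden stand with its slotted face down. Lift the box out by its wooden grip, tilt and shake it over the black change tray until the tag drops through the slot and lies in the tray, then put the box back in its stand the way it stood, fully seated, and let go. Do not push the tray about or disturb the ink bottle, tape roll, paint jar and thread spool standing round it.

Things in the scene. Friction and masses are not known exactly. Their poses are not given: they have to be found in the camera images.
- draw_box: Clear acrylic box, outer 80 (x) x 94 (y) x 46 mm (z), 0.2 kg. Origin: centre of the outside of the slotted face; z points from there to the wooden plate (82 x 96 x 6 mm, outer face z = 46 mm) that closes the other side and carries the grip. It starts in the stand, slotted face on the ramp, so tilted 30 degrees: +x (slot side, red mark on the plate) high, z leaning to the low side.
- grip (a point): Grasp point on the box, (0, 0, 74) mm in the box frame; axes are the box's. The grip is a wooden bar 16 mm thick (box x) x 52 mm long (box y), from z = 46 to 89 mm, edges rounded 5 mm: pinch it across its 16 mm, approaching along the box's -z.
- slot (a point): Centre of the slot on the outside of the slotted face, (27, 0, 0) mm in the box frame. The slot, against the inside of the +x wall, is 18 mm wide (box x 18 to 36 mm) and 32 mm long (y -16 to +16 mm). Walls and slotted face are 4 mm thick; inside 72 (x) x 86 (y) x 36 mm, slippery (friction 0.2). A clear baffle 3 mm thick stands before the slot, floor to roof, at x = 13 to 16 mm, y = -14 to +14 mm.
- tag: Flat brass tag 12 (x) x 26 (y) x 5 mm (z), 14 g, origin at the centre of its underside. It starts loose inside the box, flat on the slotted face at the -x wall, anywhere along y. It has to pass an end of the baffle and then come back along the +x wall until it lies over the slot, or dips an end in. It slides only when the face is tilted more than about 15 degrees or shaken sharply.
- stand: Wooden stand, fixed, foot 112 (x) x 118 (y) mm, at most 75 mm high; origin at the centre of its underside, z up. A ramp tilted 30 degrees falls towards its -x side, with a 22 mm high stop across the low end and 18 mm high, 6 mm thick cheeks at both sides of the lower two thirds, 4 mm clear of the box at the ramp and flaring outwards; the upper end is open.
- stand_seat (a point): Point on the stand's ramp, 40 mm above the stand's origin, where the origin of the seated box lies (within 1 mm). The seated box has the stand's yaw: its y axis along the stand's y, its x axis pointing up the ramp (30 degrees above the stand's +x), and rests with its -x side on the stop.
- tray: Loose black change tray with a blue felt floor, outer 136 (x) x 136 (y) x 20 mm high, walls 5 mm, floor 5 mm thick, 0.6 kg; origin at the centre of its underside, z up.
- ink_small_a: Bystander: small dark ink bottle, 43 mm across, 64 mm high; origin at the centre of its underside.
- tape_roll: Bystander: roll of masking tape lying flat, 69 mm across, 24 mm high; origin at the centre of its underside.
- green_paint: Bystander: green paint jar with a black lid, 72 mm across, 88 mm high; origin at the centre of its underside.
- thread_spool: Bystander: red thread spool with wooden ends, 31 mm across, 43 mm high; origin at the centre of its underside.

How it is judged:
On the way, in this order (a step that is already met when the one before it is completed fails the run):
1. the box is lifted clear of its stand with the tag still inside it (distance between stand_seat and draw_box above 0.06 m and z of tag in the frame of draw_box above 0 m and distance between tag and draw_box below 0.07 m), for 0.1 s.
2. the tag has dropped through the slot into the tray while the box is held clear of tray and stand (x of tag in the frame of tray between -0.068 and 0.068 m and y of tag in the frame of tray between -0.068 and 0.068 m and z of tag in the frame of tray below 0.02 m and z of tag in the frame of draw_box below -0.005 m and contact force between draw_box and tray below 0.1 N and distance between stand_seat and draw_box above 0.06 m), for 0.1 s.
At the end, for the whole second after the job is handed in: The tag lies at rest inside the tray (within its outline, below its rim); the box is back in the stand, released and at rest, its origin within 10 mm of the stand's seat point, slot side high and resting on the ramp (grip point 22 to 50 mm to the low side of the stand's origin) (x of tag in the frame of tray between -0.068 and 0.068 m and y of tag in the frame of tray between -0.068 and 0.068 m and z of tag in the frame of tray below 0.02 m and linear speed of each of tag, draw_box below 0.02 m/s and distance between draw_box and stand_seat below 0.01 m and x of slot in the frame of stand above 0.014 m and x of grip in the frame of stand between -0.05 and -0.022 m); the robot touches nothing.
It fails at once if the tray is pushed more than 30 mm (distance of tray from where it was at the start of the episode above 0.03 m).
It fails at once if the ink bottle, tape roll, paint jar or thread spool is moved more than 15 mm (distance of any of ink_small_a, tape_roll, green_paint, thread_spool from where it was at the start of the episode above 0.015 m).
It also fails if it takes over 64 s, if anything falls off the work surface, if the arm or the gripper's body presses on something with over 40 N, if the wrist force passes 120 N, or if a joint passes its speed limit or range.

## Working session

There is one attempt and no reset: what is moved stays moved. The work goes in short steps, Python scripts to look and compute and a tool call to move; the robot and the scene stay as the last step left them, time stands still between calls to the robot, and variables do not carry over. Pictures are saved under pics/ and viewed, at most 10 in all, crops included, and the job is handed in when it is done.

Besides the shell and the picture viewer there is one more tool, called after ">>>" in YAML: its name, and indented under it one key for each argument. step_arm: Moves the arm, as the interface text tells. Its arguments: {"type":"object","properties":{"rows":{"type":"array","items":{"type":"array"}},"force":{"type":"number"}},"required":["rows"]}

```bash
mkdir -p pics; cat > h.py <<'E'
import numpy as np, cv2
from scipy.spatial.transform import Rotation as R
from workcell import telemetry, eyes, hand_in, bot
def cam2w(f,p):
    M=R.from_rotvec(np.ravel(f["rvec"])).as_matrix(); return (np.atleast_2d(p)-np.ravel(f["tvec"]))@M
def cloud(f,mask):
    v,u=np.nonzero(mask&(f["depth"]>0)); d=f["depth"][v,u]
    return cam2w(f,np.c_[(u-f["cx"])/f["fx"]*d,(v-f["cy"])/f["fy"]*d,d])
def save(n,f): cv2.imwrite(f"pics/{n}.png",f["frame"][:,:,::-1])
E
python3 - <<'E'
from h import *
s=telemetry.sense(); print(s["position"],s["ee_rot"],bot.grip_depth,s["finger_gap"])
np.set_printoptions(precision=4,suppress=True)
for c in ["scene","top"]:
    f=eyes.grab_frame(c); save(c+"0",f)
    for t in ["draw_box","grip","slot","tag","stand","tray","ink_small_a","tape_roll","green_paint","thread_spool"]:
        L=eyes.look_for(t,c); M=eyes.masks_of(t,c)
        print(c,t,[(round(l["score"],2),cam2w(f,l["location"])[0].round(3)) for l in L[:2]])
        if M:
            m=M[0]["pixels"]; P=cloud(f,m)
            if len(P): print("    ",m.sum(),np.percentile(P,[2,98],axis=0).round(3).tolist())
E
```

```text
[ 0.19661317 -0.51310609  0.23036187] [-1.81846992e-01  9.83326336e-01  9.71048701e-04 -2.11335600e-04] 0.0187 0.0855255422478815
scene draw_box [(0.76, array([ 0.462, -0.033,  0.078]))]
     1787 [[0.426, -0.09, 0.04], [0.52, -0.006, 0.118]]
scene grip [(0.96, array([ 0.463, -0.033,  0.083]))]
     1844 [[0.426, -0.09, 0.038], [0.521, -0.005, 0.118]]
scene slot [(0.64, array([ 0.459, -0.03 ,  0.076]))]
     1876 [[0.426, -0.098, 0.036], [0.527, -0.005, 0.118]]
scene tag [(0.46, array([0.363, 0.086, 0.033]))]
     1064 [[0.415, -0.123, 0.002], [0.519, -0.004, 0.059]]
scene stand [(0.85, array([ 0.455, -0.029,  0.013]))]
     1176 [[0.415, -0.125, 0.0], [0.522, -0.002, 0.059]]
scene tray [(0.91, array([0.451, 0.216, 0.007]))]
     4647 [[0.379, 0.144, 0.002], [0.519, 0.282, 0.02]]
scene ink_small_a [(0.77, array([0.533, 0.09 , 0.046]))]
     650 [[0.52, 0.065, 0.003], [0.558, 0.103, 0.065]]
scene tape_roll [(0.9, array([0.567, 0.357, 0.019]))]
     996 [[0.543, 0.327, -0.001], [0.607, 0.39, 0.025]]
scene green_paint [(0.9, array([ 0.365, -0.194,  0.063]))]
     1376 [[0.344, -0.247, 0
[... 522 characters left out ...]
01, 0.05], [0.525, -0.008, 0.118]]
top tag []
top stand [(0.67, array([ 0.453, -0.091,  0.038]))]
     461 [[0.415, -0.133, -0.002], [0.544, -0.033, 0.065]]
top tray [(0.73, array([0.448, 0.212, 0.007])), (0.48, array([ 0.474, -0.055,  0.086]))]
     2638 [[0.383, 0.146, -0.002], [0.518, 0.279, 0.022]]
top ink_small_a [(0.71, array([0.538, 0.083, 0.061]))]
     279 [[0.521, 0.061, 0.0], [0.559, 0.101, 0.068]]
top tape_roll [(0.89, array([0.576, 0.359, 0.025])), (0.68, array([ 0.476, -0.051,  0.081]))]
     295 [[0.543, 0.323, -0.001], [0.606, 0.387, 0.029]]
top green_paint [(0.62, array([ 0.377, -0.216,  0.088]))]
     832 [[0.345, -0.256, -0.002], [0.413, -0.186, 0.092]]
top thread_spool []
```

```bash
python3 - <<'E'
import cv2,numpy as np
a=cv2.imread("pics/scene0.png");b=cv2.imread("pics/top0.png")
cv2.imwrite("pics/both.png",np.hstack([cv2.resize(a,(800,600))[:, :]])) 
cv2.imwrite("pics/top0b.png",cv2.resize(b,(800,600)))
E
```

```text
(no output)
```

View pics/both.png

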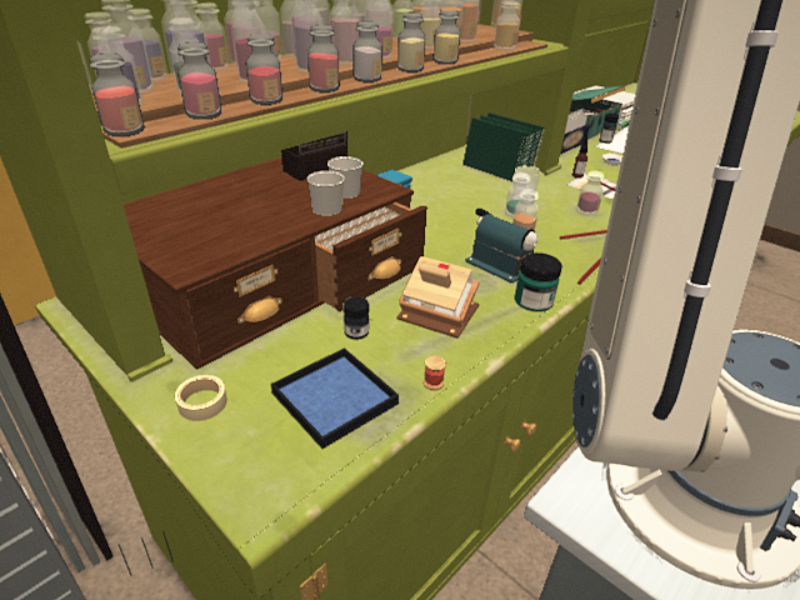

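View pics/top0b.png

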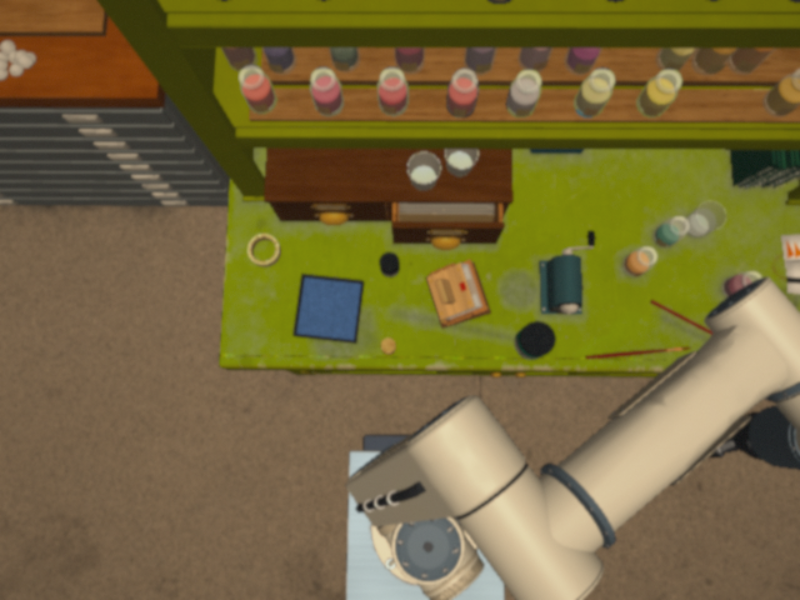

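The scene view shows the box in its stand at about (438,285) px, with the grip at (436,272) and the red mark at (443,266). The tray is at (335,395) with the ink bottle, spool and tape around it. The top view puts the box at (458,293) and the red mark to its right, so box +x points roughly along world -y. Next I fit the box pose and the tray from the depth data.

```bash
cat >> h.py <<'E'
from scipy.optimize import least_squares
def sdf(P,c,h):
    q=abs(P-c)-h; return np.linalg.norm(np.maximum(q,0),axis=1)+np.minimum(q.max(1),0)
def boxR(yaw): return R.from_euler("z",yaw)*R.from_euler("y",-np.pi/6)
def fitbox(P,yaw0=-1.3,x0=(.48,-.07),free_z=False):
    def res(v):
        B=boxR(v[2]).inv().apply(P-[v[0],v[1],.04+v[3]])
        return 1e3*np.minimum(sdf(B,[0,0,.043],[.041,.048,.003]),np.minimum(sdf(B,[0,0,.0675],[.008,.026,.0215]),sdf(B,[0,0,.02],[.04,.047,.02])))
    r=least_squares(lambda v:np.r_[res(v),300*v[3]*len(P)**.5],[*x0,yaw0,0],loss="soft_l1",x_scale=[.01,.01,.1,.01])
    return r.x,np.median(abs(res(r.x)))
E
python3 - <<'E'
from h import *
np.set_printoptions(precision=4,suppress=True)
A=[]
for c in ["scene","top"]:
    f=eyes.grab_frame(c)
    m=eyes.masks_of("grip",c)[0]["pixels"]; P=cloud(f,m); P=P[P[:,2]>.045]; A.append(P)
    for y in (-1.3,-1.0,-1.6): print(c,*fitbox(P,y))
    t=cloud(f,eyes.masks_of("tray",c)[0]["pixels"]); print("tray",cv2.minAreaRect((t[:,:2]*1000).astype(np.float32)))
    d=cloud(f,f["depth"]>0); d=d[(d[:,0]>.35)&(d[:,0]<.9)&(abs(d[:,1])<.5)&(d[:,2]>.1)]
    for x in np.arange(.5,.9,.05):
        q=d[(d[:,0]>x)&(d[:,0]<x+.05)&(d[:,1]>-.15)&(d[:,1]<.35)]; print("x",round(x,2),len(q),q[:,2].max().round(3) if len(q) else "", q[:,1].min().round(2) if len(q) else "",end="; ")
    print()
print(fitbox(np.vstack(A)))
E
```

```text
scene [ 0.4832 -0.0675 -1.2641 -0.    ] 0.7315281359337455
scene [ 0.4832 -0.0675 -1.2641 -0.    ] 0.7315196990561323
scene [ 0.4823 -0.0647 -1.2609  0.005 ] 0.8030263743376981
tray ((449.73614501953125, 211.9012451171875), (137.2223358154297, 138.31561279296875), 84.42286682128906)
x 0.5 4 0.101 -0.07; x 0.55 1473 0.148 -0.15; x 0.6 3912 0.16 -0.15; x 0.65 4700 0.508 -0.15; x 0.7 16303 0.507 -0.15; x 0.75 5311 0.441 -0.15; x 0.8 6746 0.479 -0.15; x 0.85 3457 0.484 -0.15; 
top [ 0.4826 -0.0654 -1.2702 -0.    ] 1.153963695468673
top [ 0.4826 -0.0654 -1.2701 -0.    ] 1.154154269028684
top [ 0.4826 -0.0654 -1.2701 -0.    ] 1.1541547014870361
tray ((453.4706726074219, 213.91671752929688), (140.4417724609375, 142.31414794921875), 83.82962799072266)
x 0.5 10 0.105 -0.07; x 0.55 673 0.153 -0.15; x 0.6 2117 0.165 -0.15; x 0.65 4098 0.676 -0.15; x 0.7 24779 0.726 -0.15; x 0.75 4532 0.445 -0.15; x 0.8 4828 0.443 -0.15; x 0.85 495 0.359 -0.15; 
(array([ 0.483 , -0.0666, -1.2634, -0.0002]), np.float64(0.987219484604944))
```

```bash
cat >> h.py <<'E'
SX,SY,YAW=.483,-.0667,-1.264
def toolR(B,s):  # tool y = s*box x, tool z = -box z
    b=B.as_matrix(); y=s*b[:,0]; z=-b[:,2]; return R.from_matrix(np.c_[np.cross(y,z),y,z])
def tcp(origin,B,s,off=0,g=.074): return np.array(origin)+B.apply([0,0,g-bot.grip_depth+off])
def plan(p,Rt,n,start=None):
    s=telemetry.sense(); p0=np.array(s["position"]);R0=R.from_quat(s["ee_rot"])
    if start is not None: p0,R0=start
    w=(R0.inv()*Rt).as_rotvec()/n; Rc=R0; d=(np.array(p)-p0)/n
    for i in range(n):
        print([(Rc.inv().apply(d)*1e3).round(1).tolist(),w.round(4).tolist()]); Rc=Rc*R.from_rotvec(w)
    print("per row mm",np.linalg.norm(d)*1e3,"deg",np.degrees(np.linalg.norm(w)))
    return np.array(p),Rt
E
python3 - <<'E'
from h import *
B=boxR(YAW); s=telemetry.sense(); R0=R.from_quat(s["ee_rot"]); print(R0.as_matrix().round(2))
for sg in (1,-1): print(sg,(R0.inv()*toolR(B,sg)).as_rotvec())
sg=min((1,-1),key=lambda g:(R0.inv()*toolR(B,g)).magnitude()); print(sg)
p=tcp([SX,SY,.04],B,sg,.07); print(p)
plan(p,toolR(B,sg),26)
E
```

```text
[[-0.93 -0.36 -0.  ]
 [-0.36  0.93 -0.  ]
 [ 0.    0.   -1.  ]]
1 [-0.02353735  0.79833188 -2.97940638]
-1 [0.52344694 0.01543288 0.05765048]
-1
[ 0.46407932 -0.00697538  0.14851298]
[[-16.6, 14.5, 3.2], [0.0201, 0.0006, 0.0022]]
[[-16.5, 14.6, 2.9], [0.0201, 0.0006, 0.0022]]
[[-16.5, 14.7, 2.6], [0.0201, 0.0006, 0.0022]]
[[-16.5, 14.8, 2.3], [0.0201, 0.0006, 0.0022]]
[[-16.4, 14.9, 2.0], [0.0201, 0.0006, 0.0022]]
[[-16.4, 14.9, 1.7], [0.0201, 0.0006, 0.0022]]
[[-16.4, 15.0, 1.3], [0.0201, 0.0006, 0.0022]]
[[-16.4, 15.1, 1.0], [0.0201, 0.0006, 0.0022]]
[[-16.3, 15.1, 0.7], [0.0201, 0.0006, 0.0022]]
[[-16.3, 15.2, 0.4], [0.0201, 0.0006, 0.0022]]
[[-16.3, 15.2, 0.1], [0.0201, 0.0006, 0.0022]]
[[-16.2, 15.2, -0.2], [0.0201, 0.0006, 0.0022]]
[[-16.2, 15.3, -0.6], [0.0201, 0.0006, 0.0022]]
[[-16.1, 15.3, -0.9], [0.0201, 0.0006, 0.0022]]
[[-16.1, 15.3, -1.2], [0.0201, 0.0006, 0.0022]]
[[-16.1, 15.3, -1.5], [0.0201, 0.0006, 0.0022]]
[[-16.0, 15.3, -1.8], [0.0201, 0.0006, 0.0022]]
[[-16.0, 15.3, -2.1], [0.0201, 0.0006, 0.0022]]
[[-16.0, 15.3, -2.5], [0.0201, 0.0006, 0.0022]]
[[-15.9, 15.3, -2.8], [0.0201, 0.0006, 0.0022]]
[[-15.9, 15.3, -3.1], [0.0201, 0.0006, 0.0022]]
[[-15.9, 15.2, -3.4], [0.0201, 0.0006, 0.0022]]
[[-15.8, 15.2, -3.7], [0.0201, 0.0006, 0.0022]]
[[-15.8, 15.2, -4.0], [0.0201, 0.0006, 0.0022]]
[[-15.8, 15.1, -4.4], [0.0201, 0.0006, 0.0022]]
[[-15.7, 15.1, -4.7], [0.0201, 0.0006, 0.0022]]
per row mm 22.260513916626536 deg 1.1609847431483096
```

>>> step_arm:
  rows:
    - [[-21.5,19,4],[0.0262,0.0008,0.0029],1]
    - [[-21.5,19,3.5],[0.0262,0.0008,0.0029],1]
    - [[-21.4,19.2,3],[0.0262,0.0008,0.0029],1]
    - [[-21.4,19.4,2.5],[0.0262,0.0008,0.0029],1]
    - [[-21.3,19.5,1.8],[0.0262,0.0008,0.0029],1]
    - [[-21.3,19.6,1.3],[0.0262,0.0008,0.0029],1]
    - [[-21.2,19.7,0.8],[0.0262,0.0008,0.0029],1]
    - [[-21.2,19.8,0.4],[0.0262,0.0008,0.0029],1]
    - [[-21.1,19.8,0],[0.0262,0.0008,0.0029],1]
    - [[-21.1,19.8,-0.5],[0.0262,0.0008,0.0029],1]

```text
t: 3.23
position: [0.3307, -0.2587, 0.1912]
ee_rot: [-0.166, 0.977, -0.13, 0.021]
force: [0.1, -0.5, -0.8]
finger_gap: 0.0852
grasp_force: 0.0
```

>>> step_arm:
  rows:
    - [[-21,19.9,-1],[0.0262,0.0008,0.0029],1]
    - [[-21,19.9,-1.5],[0.0262,0.0008,0.0029],1]
    - [[-20.9,19.9,-2],[0.0262,0.0008,0.0029],1]
    - [[-20.9,19.9,-2.5],[0.0262,0.0008,0.0029],1]
    - [[-20.8,19.9,-3],[0.0262,0.0008,0.0029],1]
    - [[-20.8,19.8,-3.5],[0.0262,0.0008,0.0029],1]
    - [[-20.7,19.8,-4],[0.0262,0.0008,0.0029],1]
    - [[-20.6,19.8,-4.6],[0.0262,0.0008,0.0029],1]
    - [[-20.5,19.7,-5.4],[0.0262,0.0008,0.0029],1]
    - [[-20.5,19.7,-6],[0.0262,0.0008,0.0029],1]

```text
t: 4.07
position: [0.4652, -0.0055, 0.1476]
ee_rot: [-0.148, 0.954, -0.257, 0.04]
force: [0.7, -0.8, -0.1]
finger_gap: 0.0856
grasp_force: 0.0
```

```bash
python3 - <<'E'
from h import *
np.set_printoptions(precision=4,suppress=True)
B=boxR(YAW); s=telemetry.sense(); print(s["position"],s["q"],s["force"])
plan(tcp([SX,SY,.04],B,-1,.07),toolR(B,-1),1)
f=eyes.grab_frame("wrist"); save("w1",f)
L=eyes.look_for("grip","wrist"); print([(l["score"],cam2w(f,l["location"])) for l in L[:2]])
f2=eyes.grab_frame("scene")
M=eyes.masks_of("grip","wrist")
v,u=np.nonzero(M[0]["pixels"]&(f["depth"]>0)) if M else ([],[])
if len(v):
    d=f["depth"][v,u]; x,y=(u-f["cx"])/f["fx"],(v-f["cy"])/f["fy"]; r=np.hypot(x,y)+1e-9; k=np.tan(r)/r*d
    P=cam2w(f,np.c_[x*k,y*k,d]); print(len(P)); P=P[P[:,2]>.045]
    print(np.percentile(P,[2,98],axis=0)); print(fitbox(P))
E
```

```text
[ 0.4652 -0.0055  0.1476] [ 0.6913  0.132  -0.5852  0.5403 -1.1294 -2.259 ] [ 0.652  -0.8055 -0.1128]
[[1.5, -1.4, -0.3], [-0.0018, 0.0006, -0.0002]]
per row mm 2.0547694243314103 deg 0.10646513686701127
[(0.83, array([[ 0.4674, -0.0377,  0.0852]]))]
18995
[[ 0.4259 -0.0886  0.0589]
 [ 0.5199 -0.0093  0.1179]]
(array([ 0.4816, -0.0695, -1.2643, -0.0007]), np.float64(0.45295272250047564))
```

View pics/w1.png

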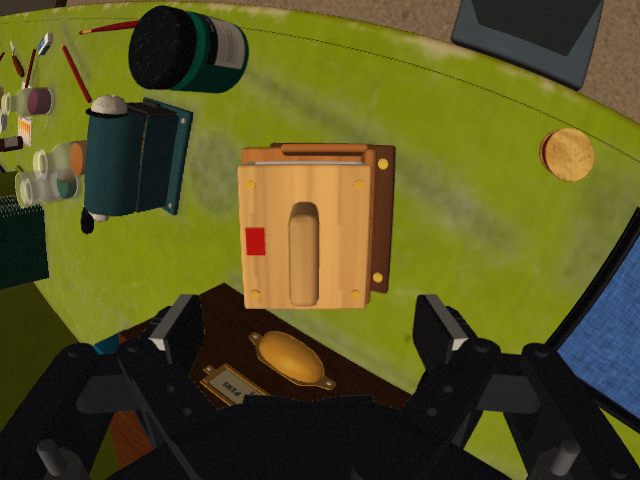

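The wrist view shows the grip bar upright at (304,255) px with the red mark at (255,241), and the fingers straddle it. The wrist-camera fit agrees with the earlier one within about 2 mm, so I'll use (0.482, -0.069).

```bash
sed -i 's/^SX,SY,YAW=.*/SX,SY,YAW=.482,-.069,-1.264/' h.py; python3 - <<'E'
from h import *
B=boxR(YAW)
st=plan(tcp([SX,SY,.04],B,-1,.07),toolR(B,-1),1)
plan(tcp([SX,SY,.04],B,-1,0),toolR(B,-1),1)
plan(tcp([SX,SY,.04],B,-1,0),toolR(B,-1),1,st)
E
```

```text
[[2.5, -2.6, -0.1], [-0.0008, -0.001, 0.0015]]
per row mm 3.5650868542262666 deg 0.11111108043412056
[[2.4, -2.5, 69.9], [-0.0008, -0.001, 0.0015]]
per row mm 69.99783651391448 deg 0.11111108043412056
[[0.0, 0.0, 70.0], [0.0, 0.0, 0.0]]
per row mm 70.0 deg 0.0
```

>>> step_arm:
  rows:
    - [[2.4,-2.5,0],[0,0,0],1]
    - [[0,0,15],[0,0,0],1]
    - [[0,0,15],[0,0,0],1]
    - [[0,0,15],[0,0,0],1]
    - [[0,0,15],[0,0,0],1]
    - [[0,0,7],[0,0,0],1]
    - [[0,0,3],[0,0,0],1]
    - [[0,0,0],[0,0,0],1]

```text
t: 4.93
position: [0.4732, -0.0442, 0.0884]
ee_rot: [-0.147, 0.955, -0.256, 0.039]
force: [-0.2, 0.2, 0.1]
finger_gap: 0.0851
grasp_force: 0.0
```

```bash
python3 - <<'E'
from h import *
B=boxR(YAW); s=telemetry.sense(); print(s["force"]); plan(tcp([SX,SY,.04],B,-1,0),toolR(B,-1),1)
E
```

```text
[-0.21716077  0.17056723  0.13203646]
[[-0.9, 1.4, -0.2], [-0.0008, -0.0013, -0.0012]]
per row mm 1.7152334748869602 deg 0.11178734648016343
```

>>> step_arm:
  rows:
    - [[0,1,0],[0,0,0],-1]
    - [[0,0,0],[0,0,0],-1]
    - [[0,0,0],[0,0,0],-1]
    - [[0,0,0],[0,0,0],-1]
    - [[0,0,0],[0,0,0],-1]
    - [[0,0,0],[0,0,0],-1]
    - [[0,0,0],[0,0,0],-1]
    - [[0,0,0],[0,0,0],-1]
    - [[0,0,0],[0,0,0],-1]
    - [[0,0,0],[0,0,0],-1]
  force: 80

```text
t: 5.77
position: [0.4736, -0.0421, 0.088]
ee_rot: [-0.148, 0.955, -0.256, 0.04]
force: [-3.6, 3.7, 5.2]
finger_gap: 0.015
grasp_force: 78.7
```

```bash
python3 - <<'E'
from h import *
s=telemetry.sense(); print(repr(s["position"]),repr(s["ee_rot"]),s["force"],s["wrist_torque"],s["finger_gap"])
B=boxR(YAW); plan(tcp([SX,SY,.04],B,-1,0),toolR(B,-1),1)
E
```

```text
array([ 0.47360037, -0.04208639,  0.08797946]) array([-0.14757812,  0.9545363 , -0.25592819,  0.03977328]) [-3.58893274  3.65394108  5.23528028] [ 1.9637238   1.25570635 -0.29619895] 0.015007920079083028
[[0.1, -0.4, 0.3], [-0.0004, 0.0004, -0.0001]]
per row mm 0.5638238326143286 deg 0.03151956592885605
```

```bash
cat >> h.py <<'E'
SEAT=(np.array([.4736,-.0421,.0880]),R.from_quat([-0.14757812,0.9545363,-0.25592819,0.03977328]))
GZ=.074-bot.grip_depth
def att(yaw,a,b): return R.from_euler("z",yaw)*R.from_rotvec(np.radians([-b,a,0]))
def slotpose(slot,yaw,a,b):
    B=att(yaw,a,b); return np.array(slot)+B.apply([-.027,0,GZ]),toolR(B,-1)
E
python3 - <<'E'
from h import *
B=boxR(YAW)
p1=SEAT[0]+B.apply([0,0,.05])+[0,0,.05]
print(p1); st=plan(p1,SEAT[1],5,SEAT)
p,r=slotpose([.45,.17,.15],-1.1,-12,28); print(p); plan(p,r,14,st)
E
```

```text
[ 0.46604985 -0.01826735  0.18130127]
[[-0.0, -5.0, -18.7], [0.0, 0.0, 0.0]]
[[-0.0, -5.0, -18.7], [0.0, 0.0, 0.0]]
[[-0.0, -5.0, -18.7], [0.0, 0.0, 0.0]]
[[-0.0, -5.0, -18.7], [0.0, 0.0, 0.0]]
[[-0.0, -5.0, -18.7], [0.0, 0.0, 0.0]]
per row mm 19.318516525781366 deg 0.0
[0.45476885 0.21446638 0.19227398]
[[-4.3, 13.5, -8.7], [-0.0189, 0.0295, -0.0198]]
[[-4.3, 13.6, -8.6], [-0.0189, 0.0295, -0.0198]]
[[-4.3, 13.7, -8.5], [-0.0189, 0.0295, -0.0198]]
[[-4.3, 13.8, -8.3], [-0.0189, 0.0295, -0.0198]]
[[-4.3, 13.8, -8.2], [-0.0189, 0.0295, -0.0198]]
[[-4.4, 13.9, -8.1], [-0.0189, 0.0295, -0.0198]]
[[-4.4, 14.0, -7.9], [-0.0189, 0.0295, -0.0198]]
[[-4.5, 14.0, -7.8], [-0.0189, 0.0295, -0.0198]]
[[-4.5, 14.1, -7.7], [-0.0189, 0.0295, -0.0198]]
[[-4.6, 14.1, -7.5], [-0.0189, 0.0295, -0.0198]]
[[-4.6, 14.2, -7.4], [-0.0189, 0.0295, -0.0198]]
[[-4.7, 14.2, -7.3], [-0.0189, 0.0295, -0.0198]]
[[-4.8, 14.3, -7.1], [-0.0189, 0.0295, -0.0198]]
[[-4.8, 14.3, -7.0], [-0.0189, 0.0295, -0.0198]]
per row mm 16.661799387906623 deg 2.305101229655727
```

>>> step_arm:
  rows:
    - [[0,0,-10],[0,0,0],-1]
    - [[0,0,-15],[0,0,0],-1]
    - [[0,0,-15],[0,0,0],-1]
    - [[0,0,-15],[0,0,0],-1]
    - [[0,10,-17],[0,0,0],-1]
    - [[0,10,-17],[0,0,0],-1]

```text
t: 6.27
position: [0.4536, 0.0164, 0.1545]
ee_rot: [-0.147, 0.955, -0.256, 0.038]
force: [0.9, 0.1, -2.5]
finger_gap: 0.015
grasp_force: 78.4
```

```bash
python3 - <<'E'
from h import *
s=telemetry.sense(); print(s["q"])
p,r=slotpose([.45,.17,.16],-1.1,-12,28)
p0=np.array(s["position"])+[0,0,.05]; R0=R.from_quat(s["ee_rot"])
st=plan(p0,R0,2); plan(p,r,12,st)
E
```

```text
[ 0.75171998  0.12374936 -0.56559142  0.50893898 -1.17801228 -2.28674648]
[[0.0, -12.5, -21.6], [0.0, 0.0, 0.0]]
[[0.0, -12.5, -21.6], [0.0, 0.0, 0.0]]
per row mm 25.000000000000007 deg 0.0
[[-5.0, 13.7, -7.7], [-0.0219, 0.0342, -0.0232]]
[[-5.1, 13.8, -7.6], [-0.0219, 0.0342, -0.0232]]
[[-5.2, 13.8, -7.5], [-0.0219, 0.0342, -0.0232]]
[[-5.2, 13.8, -7.3], [-0.0219, 0.0342, -0.0232]]
[[-5.3, 13.9, -7.2], [-0.0219, 0.0342, -0.0232]]
[[-5.4, 13.9, -7.1], [-0.0219, 0.0342, -0.0232]]
[[-5.5, 13.9, -7.0], [-0.0219, 0.0342, -0.0232]]
[[-5.5, 14.0, -6.8], [-0.0219, 0.0342, -0.0232]]
[[-5.6, 14.0, -6.7], [-0.0219, 0.0342, -0.0232]]
[[-5.7, 14.0, -6.6], [-0.0219, 0.0342, -0.0232]]
[[-5.8, 14.0, -6.5], [-0.0219, 0.0342, -0.0232]]
[[-5.9, 14.0, -6.4], [-0.0219, 0.0342, -0.0232]]
per row mm 16.510130833962886 deg 2.679429223452429
```

>>> step_arm:
  rows:
    - [[0,-12.5,-21.6],[0,0,0],-1]
    - [[0,-12.5,-21.6],[0,0,0],-1]
    - [[-5,13.7,-7.7],[-0.022,0.034,-0.023],-1]
    - [[-5,13.8,-7.6],[-0.022,0.034,-0.023],-1]
    - [[-5,13.8,-7.5],[-0.022,0.034,-0.023],-1]
    - [[-5,13.8,-7.3],[-0.022,0.034,-0.023],-1]
    - [[-5,13.9,-7.2],[-0.022,0.034,-0.023],-1]
    - [[-5,13.9,-7],[-0.022,0.034,-0.023],-1]

```text
t: 6.93
position: [0.4534, 0.1159, 0.2027]
ee_rot: [-0.188, 0.956, -0.208, -0.087]
force: [0.7, -0.1, -3.1]
finger_gap: 0.0151
grasp_force: 78.8
```

>>> step_arm:
  rows:
    - [[-5.5,13.9,-7],[-0.022,0.034,-0.023],-1]
    - [[-5.5,14,-6.8],[-0.022,0.034,-0.023],-1]
    - [[-5.5,14,-6.7],[-0.022,0.034,-0.023],-1]
    - [[-5.6,14,-6.6],[-0.022,0.034,-0.023],-1]
    - [[-5.6,14,-6.5],[-0.022,0.034,-0.023],-1]
    - [[-5.7,14,-6.4],[-0.022,0.034,-0.023],-1]
    - [[0,0,0],[0,0,0],-1]
    - [[0,0,0],[0,0,0],-1]

```text
t: 7.6
position: [0.4539, 0.2142, 0.2012]
ee_rot: [-0.225, 0.938, -0.157, -0.21]
force: [-0.4, -0.4, -2.6]
finger_gap: 0.0149
grasp_force: 78.8
```

```bash
python3 - <<'E'
from h import *
np.set_printoptions(precision=3,suppress=True)
s=telemetry.sense(); print(s["q"],s["position"])
W1=slotpose([.45,.17,.16],-1.1,-12,28); plan(*W1,1)
f=eyes.grab_frame("scene")
i=f["frame"][140:440,140:440]; cv2.imwrite("pics/s1.png",cv2.resize(i,(600,600))[:,:,::-1])
L=eyes.look_for("tag","scene"); print([(l["score"],cam2w(f,l["location"])) for l in L[:3]])
W2=slotpose([.45,.21,.09],-1.1,25,15); print(W2[0]); plan(*W2,12)
E
```

```text
[ 0.788  0.528  0.297  0.048 -1.868 -1.887] [0.454 0.214 0.201]
[[-0.3, -0.4, -1.4], [-0.0009, 0.0021, -0.0004]]
per row mm 1.4546030904098006 deg 0.1312614936738961
[]
[0.463 0.218 0.15 ]
[[-2.8, 0.8, 3.4], [-0.0525, -0.0182, -0.0111]]
[[-2.8, 0.6, 3.5], [-0.0525, -0.0182, -0.0111]]
[[-2.7, 0.4, 3.6], [-0.0525, -0.0182, -0.0111]]
[[-2.6, 0.2, 3.6], [-0.0525, -0.0182, -0.0111]]
[[-2.6, -0.0, 3.7], [-0.0525, -0.0182, -0.0111]]
[[-2.5, -0.2, 3.7], [-0.0525, -0.0182, -0.0111]]
[[-2.4, -0.5, 3.7], [-0.0525, -0.0182, -0.0111]]
[[-2.4, -0.7, 3.8], [-0.0525, -0.0182, -0.0111]]
[[-2.3, -0.9, 3.8], [-0.0525, -0.0182, -0.0111]]
[[-2.2, -1.1, 3.7], [-0.0525, -0.0182, -0.0111]]
[[-2.1, -1.4, 3.7], [-0.0525, -0.0182, -0.0111]]
[[-2.0, -1.6, 3.7], [-0.0525, -0.0182, -0.0111]]
per row mm 4.492509182276676 deg 3.2473828653733605
```

View pics/s1.png

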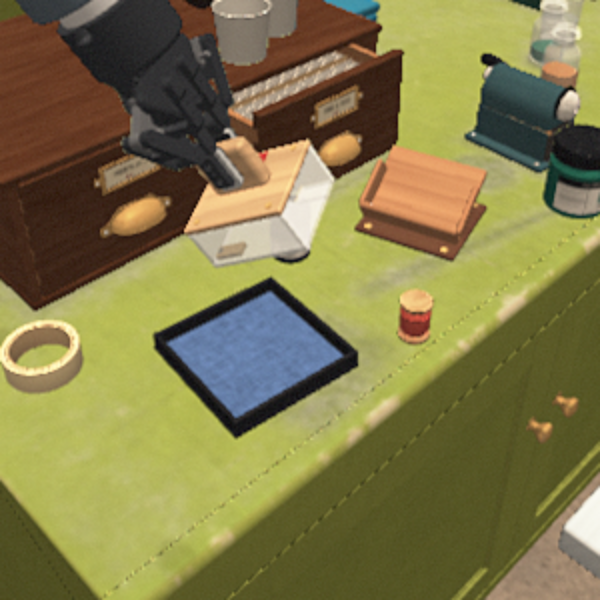

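The crop shows the tray empty and the tag at (231,250) px, against the low -x wall near the +y corner, as planned. Next I tip +x low while keeping +y low.

>>> step_arm:
  rows:
    - [[-3,1,3.4],[-0.07,-0.01,-0.011],-1]
    - [[-3,0.6,3.5],[-0.07,-0.01,-0.011],-1]
    - [[-2.8,0.4,3.6],[-0.07,-0.01,-0.011],-1]
    - [[-2.6,0.2,3.6],[-0.07,-0.01,-0.011],-1]
    - [[-2.6,0,3.7],[-0.07,-0.01,-0.011],-1]
    - [[-2.5,-0.2,3.7],[-0.07,-0.01,-0.011],-1]
    - [[-2.4,-0.5,3.7],[-0.07,-0.02,-0.011],-1]
    - [[-2.4,-0.7,3.7],[-0.07,-0.02,-0.011],-1]
    - [[-2.3,-1,3.7],[-0.07,-0.02,-0.011],-1]
    - [[0,0,0],[0,0,0],-1]

```text
t: 8.53
position: [0.459, 0.2164, 0.1625]
ee_rot: [-0.198, 0.941, 0.166, -0.22]
force: [0.2, -0.1, -2.9]
finger_gap: 0.015
grasp_force: 78.9
```

```bash
python3 - <<'E'
from h import *
np.set_printoptions(precision=3,suppress=True)
s=telemetry.sense(); print(s["q"],s["position"])
T=R.from_quat(s["ee_rot"]).as_matrix(); b=np.c_[-T[:,1],-T[:,0],-T[:,2]]; print("a,b deg (down)",np.degrees(np.arcsin(-b[2,:2])))
f=eyes.grab_frame("scene"); i=f["frame"][140:340,180:380]; cv2.imwrite("pics/s2.png",cv2.resize(i,(600,600))[:,:,::-1])
W2=slotpose([.45,.21,.09],-1.1,25,15); plan(*W2,2)
W3=slotpose([.45,.21,.09],-1.1,22,-25); print(W3[0]); plan(*W3,10)
E
```

```text
[ 0.429  0.498  0.314 -0.424 -1.752 -1.584] [0.459 0.216 0.163]
a,b deg (down) [23.576 20.315]
[[-4.2, -2.8, 4.9], [0.0006, -0.0393, -0.0355]]
[[-3.9, -2.9, 5.0], [0.0006, -0.0393, -0.0355]]
per row mm 7.015587605561255 deg 3.03552026679258
[0.425 0.203 0.146]
[[2.8, -0.9, 2.7], [0.0031, -0.0759, -0.0212]]
[[3.0, -0.8, 2.5], [0.0031, -0.0759, -0.0212]]
[[3.2, -0.7, 2.3], [0.0031, -0.0759, -0.0212]]
[[3.4, -0.6, 2.0], [0.0031, -0.0759, -0.0212]]
[[3.6, -0.6, 1.8], [0.0031, -0.0759, -0.0212]]
[[3.7, -0.5, 1.5], [0.0031, -0.0759, -0.0212]]
[[3.8, -0.4, 1.2], [0.0031, -0.0759, -0.0212]]
[[3.9, -0.3, 0.9], [0.0031, -0.0759, -0.0212]]
[[4.0, -0.2, 0.6], [0.0031, -0.0759, -0.0212]]
[[4.0, -0.1, 0.3], [0.0031, -0.0759, -0.0212]]
per row mm 4.013864876051162 deg 4.516961180743891
```

View pics/s2.png

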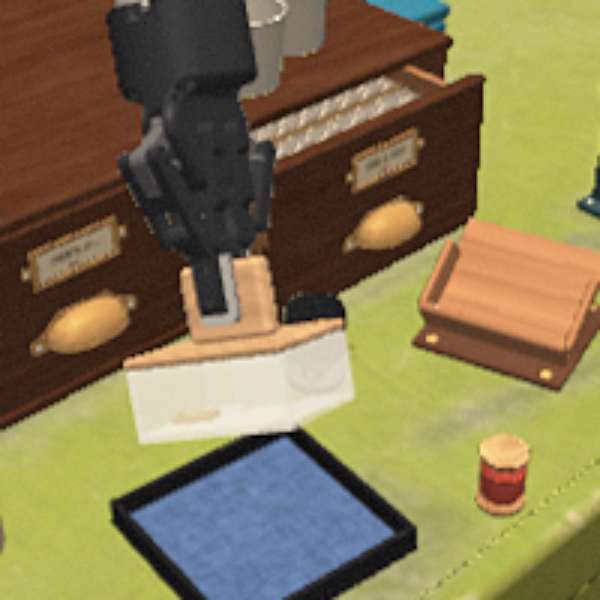

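The tag is visible through the box at about (195,415) px in the crop, which is (245,278) in the full frame. I'll place it in the box frame.

```bash
cat >> h.py <<'E'
def inbox(f,u,v,z=.0065):
    s=telemetry.sense(); T=R.from_quat(s["ee_rot"]).as_matrix(); b=np.c_[-T[:,1],-T[:,0],-T[:,2]]
    o=np.array(s["position"])-b[:,2]*GZ
    c=cam2w(f,[0,0,0])[0]; d=cam2w(f,[(u-f["cx"])/f["fx"],(v-f["cy"])/f["fy"],1])[0]-c
    c,d=b.T@(c-o),b.T@d; return (c+d*(z-c[2])/d[2])*1e3
E
python3 - <<'E'
from h import *
f=eyes.grab_frame("scene")
for u,v in [(238,278.5),(245,278),(252,276.5)]: print(inbox(f,u,v))
i=f["frame"][255:300,215:305].astype(int); w=(i[...,0]-i[...,2])>25
v,u=np.nonzero(w); print(len(v))
E
```

```text
[ 1.01699736 48.24956528  6.5       ]
[-1.12593237 32.91610552  6.5       ]
[ 6.70177555 23.70880076  6.5       ]
2621
```

```bash
python3 - <<'E'
from h import *
f=eyes.grab_frame("scene")
print(inbox(f,245,277),inbox(f,245,279))
f=eyes.grab_frame("wrist"); i=f["frame"]; t=eyes.grab_frame("top")
o=t["frame"][180:300,200:320]
cv2.imwrite("pics/wt.png",np.hstack([i[40:440,120:520],cv2.resize(o,(400,400))])[:,:,::-1])
E
```

```text
[ 9.88376521 38.81705422  6.5       ] [-9.90874415 26.87932691  6.5       ]
```

View pics/wt.png

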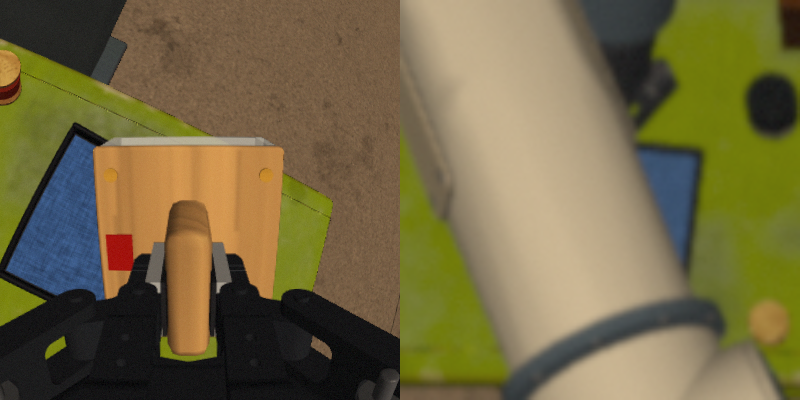

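```bash
cat >> h.py <<'E'
def proj(f,P):  # box mm -> px
    s=telemetry.sense(); T=R.from_quat(s["ee_rot"]).as_matrix(); b=np.c_[-T[:,1],-T[:,0],-T[:,2]]
    o=np.array(s["position"])-b[:,2]*GZ; W=np.array(P,float)/1e3@b.T+o
    c=R.from_rotvec(np.ravel(f["rvec"])).apply(W)+np.ravel(f["tvec"]); return np.c_[c[:,0]/c[:,2]*f["fx"]+f["cx"],c[:,1]/c[:,2]*f["fy"]+f["cy"]]
E
python3 - <<'E'
from h import *
np.set_printoptions(precision=1,suppress=True)
f=eyes.grab_frame("scene")
C=[(x,y,0) for x in(-40,40) for y in (-47,47)]+[(x,y,46) for x in(-41,41) for y in (-48,48)]
print(np.c_[C,proj(f,C)])
for n,x,y,hx,hy in [("start corner",-30,30,6,13),("wall,along x mid",0,37,13,6),("corner along y",30,30,6,13),("corner along x",23,37,13,6),("over slot",30,5,6,13)]:
    q=proj(f,[(x+i*hx,y+j*hy,z) for i in(-1,1) for j in(-1,1) for z in (4,9)]); print(n,q.min(0),q.max(0))
i=f["frame"].astype(int); g=(i[...,0]-i[...,2]); print(g[270:288,232:260:2])
E
```

```text
[[-40.  -47.    0.  276.3 283.8]
 [-40.   47.    0.  225.1 288.6]
 [ 40.  -47.    0.  297.4 272.7]
 [ 40.   47.    0.  249.9 277.6]
 [-41.  -48.   46.  271.3 254.4]
 [-41.   48.   46.  218.9 260.9]
 [ 41.  -48.   46.  293.5 246. ]
 [ 41.   48.   46.  245.  252.3]]
start corner [227.5 279.3] [245.5 285.4]
wall,along x mid [235.  275.2] [249.6 282.1]
corner along y [246.3 271.6] [263.  277.2]
corner along x [242.2 272.3] [256.1 279. ]
over slot [258.7 270.2] [275.6 275.9]
[[ 30  32  30  30  31  29  30  30  23  24  29  31  27  24]
 [ 29  30  31  30  28  29  31  31  23  24  29  29  30  24]
 [ 30  29  31  30  30  29  30  31  23  24  36  40  44  27]
 [ 31  32  32  31  31  31  32  30  33  40  52  56  57  27]
 [ 31  30  32  31  30  31  30  37  53  54  53  54  56  30]
 [ 31  33  31  30  29  29  31  41  56  54  55  49  48  31]
 [ 31  31  32  31  29  30  32  34  47  42  35  31  29  24]
 [ 31  29  30  32  31  32  25  23  28  19  15  15  15  19]
 [ 33  32  30  31  31  26  21  19  17  17  17  18  18  21]
 [ 31  30  31  31  24  24  18  19  19  20  22  21  21  22]
 [ 30  31  29  23  23  25  22  22  21  24  24  25  26  25]
 [ 33  28  26  24  23  26  26  25  25  23  24  22  26  23]
 [ 29  24  25  25  25  24  26  22  24  24  24  24  25  26]
 [ 21  23  23  25  24  24  25  23  24  26  28  27  28  28]
 [ 23  23  25  26  25  26  29  28  28  25  28  26  26  26]
 [ 27  27  27  30  27  27  26  26  23  37  46  43  51  43]
 [ 28  27  27  32  38  41  48  50  50  66  89  88  90  64]
 [ 42  50  50  62  79  87  96 107 107 104 106  97  56  10]]
```

The tag now spans u 246–258, v 272–276 px, which matches the predicted (+x,+y) corner behind the baffle. Now I tilt -y low so it slides along the +x wall to the slot.

```bash
python3 - <<'E'
from h import *
W3=slotpose([.45,.21,.09],-1.1,22,-25); plan(*W3,9)
E
```

```text
[[3.2, -1.2, 3.0], [0.0035, -0.0843, -0.023]]
[[3.5, -1.1, 2.7], [0.0035, -0.0843, -0.023]]
[[3.8, -1.0, 2.4], [0.0035, -0.0843, -0.023]]
[[4.0, -1.0, 2.1], [0.0035, -0.0843, -0.023]]
[[4.2, -0.9, 1.8], [0.0035, -0.0843, -0.023]]
[[4.3, -0.7, 1.4], [0.0035, -0.0843, -0.023]]
[[4.4, -0.6, 1.0], [0.0035, -0.0843, -0.023]]
[[4.5, -0.5, 0.7], [0.0035, -0.0843, -0.023]]
[[4.6, -0.4, 0.3], [0.0035, -0.0843, -0.023]]
per row mm 4.592560291501371 deg 5.012627759031785
```

>>> step_arm:
  rows:
    - [[3,-1,2.8],[0.003,-0.084,-0.023],-1]
    - [[3.2,-0.9,2.6],[0.003,-0.084,-0.023],-1]
    - [[3.5,-0.8,2.4],[0.003,-0.084,-0.023],-1]
    - [[3.8,-0.7,2],[0.003,-0.084,-0.023],-1]
    - [[4,-0.6,1.8],[0.003,-0.084,-0.023],-1]
    - [[4.2,-0.5,1.4],[0.003,-0.084,-0.023],-1]
    - [[4.3,-0.4,1],[0.003,-0.084,-0.023],-1]
    - [[4.4,-0.3,0.7],[0.003,-0.084,-0.023],-1]
    - [[4.4,-0.1,0.3],[0.003,-0.084,-0.023],-1]
    - [[0,0,0],[0,0,0],-1]

```text
t: 9.67
position: [0.4213, 0.2041, 0.1451]
ee_rot: [-0.223, 0.932, 0.237, 0.162]
force: [-0.9, -1.0, -2.7]
finger_gap: 0.0148
grasp_force: 78.9
```

>>> step_arm:
  rows:
    - [[0,0,0],[0,0,0],-1]
    - [[0,0,0],[0,0,0],-1]
    - [[0,0,0],[0,0,0],-1]
    - [[0,0,0],[0,0,0],-1]
    - [[0,0,0],[0,0,0],-1]

```text
t: 10.08
position: [0.4269, 0.2055, 0.1469]
ee_rot: [-0.223, 0.932, 0.236, 0.163]
force: [-0.4, -0.8, -1.8]
finger_gap: 0.0152
grasp_force: 78.9
```

```bash
python3 - <<'E'
from h import *
np.set_printoptions(precision=1,suppress=True)
s=telemetry.sense(); print(s["q"].round(2) if hasattr(s["q"],"round") else s["q"])
T=R.from_quat(s["ee_rot"]).as_matrix(); b=np.c_[-T[:,1],-T[:,0],-T[:,2]]; print("a,b",np.degrees(np.arcsin(-b[2,:2])),"origin",(np.array(s["position"])-b[:,2]*GZ)*1000)
f=eyes.grab_frame("scene")
L=eyes.look_for("tag","scene"); print([(l["score"],cam2w(f,l["location"])*1000) for l in L[:3]])
for n,x,y,hx,hy in [("corner along y",30,30,6,13),("over slot",30,0,6,13),("far corner",30,-30,6,13)]:
    q=proj(f,[(x+i*hx,y+j*hy,z) for i in(-1,1) for j in(-1,1) for z in (4,9)]); print(n,q.min(0),q.max(0))
cv2.imwrite("pics/s3.png",cv2.resize(f["frame"][180:380,180:380],(800,600) and (600,600))[:,:,::-1])
E
```

```text
[ 0.4 -0.  -0.4 -0.5 -0.8 -1.2]
a,b [ 21.6 -24.1] origin [437.9 233.8 100.7]
[(0.18, array([[439. , 227.1,   7.2]]))]
corner along y [244.6 262.7] [260.4 275.1]
over slot [258.9 272.1] [274.6 284.7]
far corner [273.3 281.6] [288.9 294.4]
```

View pics/s3.png

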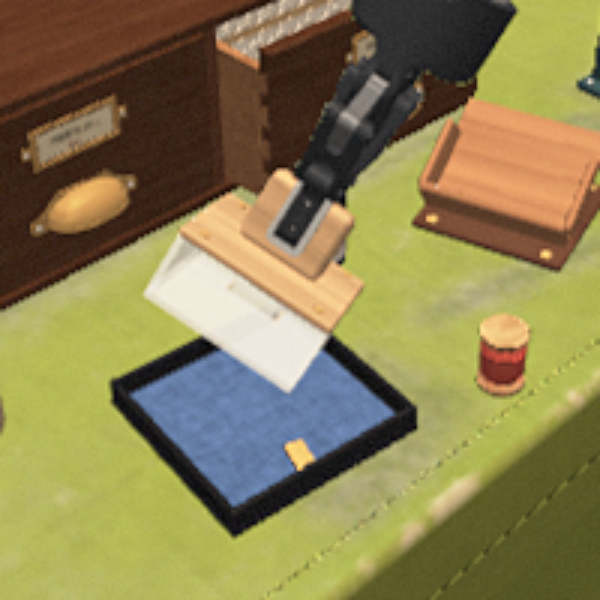

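The tag lies in the tray at (300,455) px in the crop and the box is empty. I'll bring the box back above the stand.

```bash
python3 - <<'E'
from h import *
s=telemetry.sense(); R0=R.from_quat(s["ee_rot"])
st=plan(np.array(s["position"])+[0,0,.07],R0,3)
U=SEAT[0]+SEAT[1].apply([0,0,-.05])+[0,0,.05]; print(U)
plan(U,SEAT[1],16,st)
E
```

```text
[[-9.5, 8.6, -19.5], [0.0, 0.0, 0.0]]
[[-9.5, 8.6, -19.5], [0.0, 0.0, 0.0]]
[[-9.5, 8.6, -19.5], [0.0, 0.0, 0.0]]
per row mm 23.333333333333336 deg 0.0
[ 0.46602656 -0.01825769  0.18129188]
[[3.5, -13.1, -4.8], [0.0587, 0.0275, 0.0031]]
[[3.6, -13.3, -4.0], [0.0587, 0.0275, 0.0031]]
[[3.7, -13.5, -3.1], [0.0587, 0.0275, 0.0031]]
[[3.7, -13.7, -2.2], [0.0587, 0.0275, 0.0031]]
[[3.7, -13.8, -1.3], [0.0587, 0.0275, 0.0031]]
[[3.7, -13.9, -0.3], [0.0587, 0.0275, 0.0031]]
[[3.6, -13.9, 0.6], [0.0587, 0.0275, 0.0031]]
[[3.6, -13.8, 1.5], [0.0587, 0.0275, 0.0031]]
[[3.5, -13.7, 2.4], [0.0587, 0.0275, 0.0031]]
[[3.3, -13.6, 3.3], [0.0587, 0.0275, 0.0031]]
[[3.2, -13.4, 4.2], [0.0587, 0.0275, 0.0031]]
[[3.0, -13.1, 5.0], [0.0587, 0.0275, 0.0031]]
[[2.8, -12.8, 5.9], [0.0587, 0.0275, 0.0031]]
[[2.6, -12.4, 6.7], [0.0587, 0.0275, 0.0031]]
[[2.4, -12.0, 7.5], [0.0587, 0.0275, 0.0031]]
[[2.1, -11.6, 8.2], [0.0587, 0.0275, 0.0031]]
per row mm 14.359751201761954 deg 3.7180228636223895
```

>>> step_arm:
  rows:
    - [[-9.5,8.6,-19.5],[0,0,0],-1]
    - [[-9.5,8.6,-19.5],[0,0,0],-1]
    - [[-9.5,8.6,-19.5],[0,0,0],-1]
    - [[3.5,-13.1,-4.8],[0.0587,0.0275,0.0031],-1]
    - [[3.6,-13.3,-4],[0.0587,0.0275,0.0031],-1]
    - [[3.7,-13.5,-3],[0.0587,0.0275,0.0031],-1]
    - [[3.7,-13.7,-2.2],[0.0587,0.0275,0.0031],-1]
    - [[3.7,-13.8,-1.3],[0.0587,0.0275,0.0031],-1]
    - [[3.7,-13.9,-0.3],[0.0587,0.0275,0.0031],-1]

```text
t: 10.93
position: [0.4412, 0.1209, 0.2039]
ee_rot: [-0.2, 0.971, 0.051, 0.12]
force: [-0.2, 0.3, -3.0]
finger_gap: 0.0152
grasp_force: 78.9
```

>>> step_arm:
  rows:
    - [[3.6,-13.9,0.6],[0.0587,0.0275,0.0031],-1]
    - [[3.6,-13.8,1.5],[0.0587,0.0275,0.0031],-1]
    - [[3.5,-13.7,2.4],[0.0587,0.0275,0.0031],-1]
    - [[3.3,-13.6,3.3],[0.0587,0.0275,0.0031],-1]
    - [[3.2,-13.4,4.2],[0.0587,0.0275,0.0031],-1]
    - [[3,-13,5],[0.0587,0.0275,0.0031],-1]
    - [[2.8,-12.8,5.9],[0.0587,0.0275,0.0031],-1]
    - [[2.6,-12.4,6.7],[0.0587,0.0275,0.0031],-1]
    - [[2.4,-12,7.5],[0.0587,0.0275,0.0031],-1]
    - [[2,-11.6,8.2],[0.0587,0.0275,0.0031],-1]

```text
t: 11.77
position: [0.4664, -0.0182, 0.1813]
ee_rot: [-0.147, 0.954, -0.257, 0.04]
force: [0.3, 0.3, -2.7]
finger_gap: 0.015
grasp_force: 78.9
```

>>> step_arm:
  rows:
    - [[0,0,0],[0,0,0],-1]
    - [[0,0,0],[0,0,0],-1]

```text
t: 11.93
position: [0.4659, -0.0178, 0.1806]
ee_rot: [-0.148, 0.955, -0.255, 0.039]
force: [-0.1, -0.7, -1.4]
finger_gap: 0.0146
grasp_force: 78.8
```

```bash
cat >> h.py <<'E'
def relfit(P):  # full 6-dof box pose from points, starting from nominal grasp
    s=telemetry.sense(); T=R.from_quat(s["ee_rot"]); b=T.as_matrix(); B0=R.from_matrix(np.c_[-b[:,1],-b[:,0],-b[:,2]]); o=np.array(s["position"])-B0.apply([0,0,GZ])
    L=B0.inv().apply(P-o)
    def res(v):
        B=R.from_rotvec(v[3:]).inv().apply(L-v[:3])
        return 1e3*np.minimum(sdf(B,[0,0,.043],[.041,.048,.003]),sdf(B,[0,0,.0675],[.008,.026,.0215]))
    k=(L[:,2]>.035)&(L[:,2]<.095)&(abs(L[:,0])<.055)&(abs(L[:,1])<.06); L=L[k]
    r=least_squares(res,np.zeros(6),loss="soft_l1",x_scale=[.01]*3+[.1]*3)
    return r.x[:3]*1e3,np.degrees(r.x[3:]),np.median(abs(res(r.x))),len(L)
E
python3 - <<'E'
from h import *
np.set_printoptions(precision=2,suppress=True)
U=SEAT[0]+SEAT[1].apply([0,0,-.05])+[0,0,.05]; plan(U,SEAT[1],1)
f=eyes.grab_frame("scene"); M=eyes.masks_of("draw_box","scene"); print(len(M)and relfit(cloud(f,M[0]["pixels"])))
M=eyes.masks_of("stand","scene"); 
f=eyes.grab_frame("wrist"); M=eyes.masks_of("draw_box","wrist")
if M:
    v,u=np.nonzero(M[0]["pixels"]&(f["depth"]>0)); d=f["depth"][v,u]; x,y=(u-f["cx"])/f["fx"],(v-f["cy"])/f["fy"]; r=np.hypot(x,y)+1e-9; k=np.tan(r)/r*d
    print(relfit(cam2w(f,np.c_[x*k,y*k,d])))
cv2.imwrite("pics/w2.png",f["frame"][:,:,::-1])
E
```

```text
[[-0.0, -0.8, -0.3], [0.0017, -0.0004, 0.0005]]
per row mm 0.8273094605765368 deg 0.10652556800158093
(array([-1.06,  1.29, -0.92]), array([-0.15, -0.03,  0.41]), np.float64(0.7748314587613103), 1232)
(array([-0.22, -0.26, -1.27]), array([-0.17, -0.04,  0.17]), np.float64(0.44440480875368793), 26340)
```

View pics/w2.png

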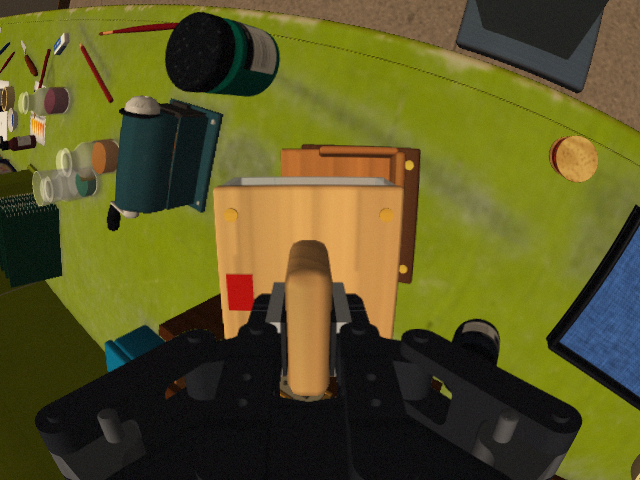

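The box has not slipped in the grip (under 1.3 mm and 0.2°). The stand is visible behind it at (345,200) px. I go straight down, then along the box axis into the seat, about 1.5 mm upslope of the stop.

```bash
python3 - <<'E'
from h import *
st=plan(SEAT[0]+SEAT[1].apply([0,-.0015,-.045]),SEAT[1],3)
plan(SEAT[0]+SEAT[1].apply([0,-.0015,-.001]),SEAT[1],1,st)
E
```

```text
[[0.1, 7.8, 16.4], [0.0006, 0.0008, -0.0003]]
[[0.1, 7.8, 16.4], [0.0006, 0.0008, -0.0003]]
[[0.1, 7.8, 16.4], [0.0006, 0.0008, -0.0003]]
per row mm 18.152570461240703 deg 0.057215562769680754
[[0.0, 0.0, 44.0], [0.0, 0.0, 0.0]]
per row mm 44.000000000000014 deg 0.0
```

>>> step_arm:
  rows:
    - [[0,7.8,16.4],[0,0,0],-1]
    - [[0,7.8,16.4],[0,0,0],-1]
    - [[0,7.8,16.4],[0,0,0],-1]
    - [[0,0,10],[0,0,0],-1]
    - [[0,0,10],[0,0,0],-1]
    - [[0,0,8],[0,0,0],-1]
    - [[0,0,5],[0,0,0],-1]
    - [[0,0,4],[0,0,0],-1]
    - [[0,0,2],[0,0,0],-1]
    - [[0,0,0],[0,0,0],-1]

```text
t: 13.02
position: [0.4732, -0.0411, 0.0934]
ee_rot: [-0.148, 0.955, -0.256, 0.04]
force: [0.1, -0.4, -3.3]
finger_gap: 0.0149
grasp_force: 78.8
```

```bash
python3 - <<'E'
from h import *
s=telemetry.sense(); print(s["force"],s["t"]); plan(*SEAT,1)
E
```

```text
[ 0.12134977 -0.41996751 -3.34029994] 13.0167
[[-0.1, 1.8, 5.2], [0.0, 0.0003, -0.0002]]
per row mm 5.459465446961776 deg 0.023775303363189632
```

>>> step_arm:
  rows:
    - [[0,0,2],[0,0,0],-1]
    - [[0,0,1.5],[0,0,0],-1]
    - [[0,1,1],[0,0,0],-1]
    - [[0,0.8,0.5],[0,0,0],-1]
    - [[0,0,0],[0,0,0],-1]

```text
t: 13.43
position: [0.4735, -0.0419, 0.0881]
ee_rot: [-0.148, 0.954, -0.256, 0.04]
force: [1.0, -2.2, -2.3]
finger_gap: 0.0151
grasp_force: 78.9
```

>>> step_arm:
  rows:
    - [[0,0,0],[0,0,0],-0.4]
    - [[0,0,0],[0,0,0],0]
    - [[0,0,0],[0,0,0],0.3]
    - [[0,0,0],[0,0,0],0.3]
    - [[0,0,0],[0,0,0],0.3]
    - [[0,0,-5],[0,0,0],0.3]
    - [[0,0,-15],[0,0,0],0.3]
    - [[0,0,-20],[0,0,0],0.3]
    - [[0,0,-25],[0,0,0],0.3]
    - [[0,0,-25],[0,0,0],0.3]

```text
t: 14.27
position: [0.4592, 0.0014, 0.167]
ee_rot: [-0.148, 0.955, -0.256, 0.039]
force: [0.4, 0.1, 0.4]
finger_gap: 0.0556
grasp_force: 0.0
```

```bash
python3 - <<'E'
from h import *
np.set_printoptions(precision=4,suppress=True)
s=telemetry.sense(); print(s["position"],s["finger_gap"],s["force"])
f=eyes.grab_frame("wrist"); M=eyes.masks_of("draw_box","wrist")
v,u=np.nonzero(M[0]["pixels"]&(f["depth"]>0)); d=f["depth"][v,u]; x,y=(u-f["cx"])/f["fx"],(v-f["cy"])/f["fy"]; r=np.hypot(x,y)+1e-9; k=np.tan(r)/r*d
P=cam2w(f,np.c_[x*k,y*k,d]); print(fitbox(P[P[:,2]>.045]))
f=eyes.grab_frame("scene"); P=cloud(f,eyes.masks_of("grip","scene")[0]["pixels"]); print(fitbox(P[P[:,2]>.045]))
t=cloud(f,eyes.masks_of("tray","scene")[0]["pixels"]); print("tray",cv2.minAreaRect((t[:,:2]*1000).astype(np.float32)))
i=f["frame"].astype(int); g=(i[...,0]-i[...,2]>60); g[:300]=0;g[:,:220]=0;g[370:]=0;g[:,330:]=0
q=cloud(f,g); q=q[(q[:,2]<.03)&(abs(q[:,0]-.45)<.062)&(abs(q[:,1]-.212)<.062)]; print("tag pts",len(q),q.min(0),q.max(0))
cv2.imwrite("pics/s4.png",cv2.resize(f["frame"][170:400,180:420],(800,766))[:600,:,::-1])
E
```

```text
[0.4592 0.0014 0.167 ] 0.055598579178639716 [0.3798 0.0717 0.4409]
(array([ 0.4816, -0.0693, -1.2644, -0.0008]), np.float64(0.4578880560752287))
(array([ 0.4833, -0.0676, -1.2653, -0.0001]), np.float64(0.7429051630435459))
tray ((449.2755126953125, 205.24777221679688), (149.99949645996094, 138.3588409423828), 83.96656036376953)
tag pts 65 [ 0.3882  0.2117 -0.0023] [0.5083 0.2738 0.0172]
```

View pics/s4.png

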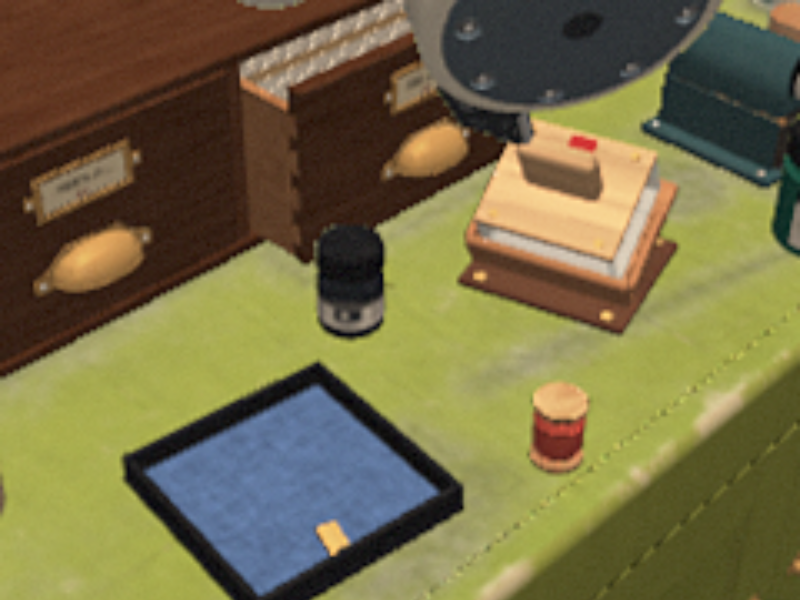

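The box is back within 0.3 mm of its starting pose, with the grip free at (560,165) px. The tag lies in the tray at (333,537) px and the bystanders look undisturbed, so I'm handing in.

>>> step_arm:
  rows:
    - [[0,0,-15],[0,0,0],0.3]
    - [[0,0,0],[0,0,0],0.3]
    - [[0,0,0],[0,0,0],0.3]

```text
t: 14.77
position: [0.4575, 0.008, 0.1785]
ee_rot: [-0.148, 0.955, -0.256, 0.04]
force: [0.2, 0.9, -0.6]
finger_gap: 0.0555
grasp_force: 0.0
```

```bash
python3 -c "
from workcell import hand_in; print(hand_in())"
```

```text
the job is handed in; nothing more can be done
None
```

I handed the job in at about 15 s of the 64 s allowed: the tag lies in the tray, and the box is seated and released in its stand, within 0.3 mm of where it started by the wrist-camera fit; the hand-in returned no verdict.

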